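Hang the busy sign level

TASK

Take the red sign out of its holder and hang it on the peg of the sign stand, disc side to the front (the way the peg points), by the hole that makes it hang level despite the battery pack at its corner. Slide it along the peg all the way back to the black collar, gently: feel for the peg, whose height has to be found, and never press or knock the sign hard against the stand. Let go, so that it hangs still and level; leave the green sign and the mug where they are.

Things in the scene. Friction and masses are not known exactly. Their poses are not given: they have to be found in the camera images.
- red_sign: Red upright plate, 180 mm wide (its y), 120 high (z), 10 thick (x), 175 g evenly spread, plus a battery pack (see sign_pack); total mass may differ by a fifth in the same proportion. Origin: middle of the lower edge, mid-thickness; front face (white disc with red bar) towards its -x. Grip its upper edge, fingers before and behind, at most 20 mm deep to stay clear of peg and collar.
- sign_row (a point): Centre of the middle one of five through holes of 12 mm diameter in the red sign, in mid-thickness, 82 mm above its lower edge and 38 mm below the upper. The holes are at y = +60, +30, 0, -30, -60 mm in the sign's frame (seen from the front, +y is left); same axes as the sign.
- sign_pack (a point): Centre of the black battery pack clipped over the red sign's lower corner, at y = -72, z = 20 mm in the sign's frame: 36 wide (y) x 40 high x 26 mm thick, 125 g; it sticks out 8 mm before and behind the plate.
- slot_a: Fixed holder in which the red sign stands: aluminium slab 190 x 70 x 8 mm carrying the sign's lower edge, and dark posts up to 50 mm above the table before and behind the middle 80 mm of the plate (12 mm gap). Lift the sign straight up by over 45 mm to clear it. Origin: middle of the underside.
- green_sign: Green sign of the same size and holes, its battery pack at the mirrored corner, in a holder of its own; the two may stand in either place. A bystander, to be left alone. Origin: middle of its lower edge.
- stand: Fixed stand: grey base 130 x 110 x 12 mm, mast 27 mm wide, and a level steel peg, 9 mm diameter, round tip, reaching 45 mm out of the front face of a black collar (21 mm diameter) along the stand's -x at y = 0. Origin: on the table below where the peg's axis meets the collar face. Mast and collar lie at x = 0 to 30 mm and end 11 mm above the peg axis.
- peg_range (a point): Point at the collar's front face, 170 mm above the stand's origin: the MIDDLE of the range of the peg's height, not the peg. The telescopic mast is set anew each time: the peg's axis is 150 to 190 mm above the table, unreported: find it by touch (the sign's lower edge lowered onto it) or sight. Its rubber mount yields 0.4 mm per N up, down and along the peg; over 20 N between sign and stand is too hard.
- mug: White mug of coffee, 83 mm wide without handle, 93 mm high, on the table; a bystander. Origin: centre of its underside.

How it is judged (in metres and radians):
On the way, in this order (a step that is already met when the one before it is completed fails the run):
1. the red sign is lifted clear of its holder (height (world z) of red_sign above 0.06 m), for 0.1 s.
2. the peg's tip is through the hole above the red sign's centre of mass (x of red_sign in the frame of stand between -0.042 and 0.003 m and y of red_sign in the frame of stand between 0.022 and 0.038 m and z of red_sign in the frame of stand between 0.055 and 0.118 m and angle between red_sign's own z axis and vertical below 0.25 rad), for 0.1 s.
At the end, for the whole second after the job is handed in: The red sign hangs at rest on the peg, by the hole above its centre of mass, front face to the front, level and upright within 0.12 rad, its back face within 6 mm of the collar (x of red_sign in the frame of stand between -0.011 and 0.003 m and y of red_sign in the frame of stand between 0.023 and 0.037 m and z of red_sign in the frame of stand between 0.057 and 0.116 m and angle between red_sign's own z axis and vertical below 0.12 rad and contact force between red_sign and stand above 1.2 N and linear speed of red_sign below 0.02 m/s and angular speed of red_sign below 0.15 rad/s); the robot touches nothing.
It fails at once if the red sign is pressed or knocked against the stand with more than 20 N (contact force between red_sign and stand above 20 N).
It fails at once if the green sign is moved by more than 2 cm (distance of green_sign from where it was at the start of the episode above 0.02 m).
It fails at once if the mug is moved by more than 2 cm (distance of mug from where it was at the start of the episode above 0.02 m).
It also fails if it takes over 61 s, if anything falls off the work surface, if the arm or the gripper's body presses on something with over 40 N, if the wrist force passes 120 N, or if a joint passes its speed limit or range.

ROBOT

A 7-joint arm with a two-finger parallel gripper is mounted at the origin on a cart in front of the work surface, level with it; the furniture and walls round the work are solid. World frame = base frame: x ahead of the robot, y to its left, z up, the work surface at z = 0. Lengths are in m, angles in degrees, forces in N, time in s.
With the tool pointing down it reaches from about 0.425 to 0.875 m from the base axis. Payload 4.7 kg.
Tool frame: the origin (TCP) lies midway between the tips of the shut fingers; the grasp point (between the pads) lies 19 mm behind it; z points along the fingers, y is the line along which they close (so a half turn about z gives the same grasp; the last joint's range is limited). The gripper opens to 87 mm and grips with 3 to 60 N. Pads are 19 mm wide; open, the fingers measure 117 mm over their backs; the gripper's body (75 mm by 190 mm) begins 51 mm behind the grasp point.
Start: joints at [-67.546, 18.392, -4.016, 83.108, 1.295, 78.541, -3.26], TCP at [0.24, 0.604, 0.223] pointing down, gripper open.
Joint ranges: [-163.93, 163.93], [-17.29, 119.83], [-79.2, 71.16], [3.27, 140.29], [-89.18, 269.18], [5.43, 117.66], [-154.24, 154.24]. Speed limits (degrees/s): [147.25, 147.25, 180, 180, 180, 180, 180].

INTERFACE

Orientations are given as [roll, pitch, yaw] about the fixed x, y, z axes, in that order (R = Rz(yaw) Ry(pitch) Rx(roll)).
In Python, from cell import env, viewer, boxes_of, masks_of gives the robot as it stands. The module is installed in compiled form; this text tells all that it offers.
- The arm moves only by the tool apply_moves, never from a script. Its argument "moves" is a list of rows, each a list of 7 numbers: the shift along the tool's x, y, z scaled (see below), then the turn, a rotation vector about the tool's x, y, z scaled (see below), then the opening, from 0 (shut) to 1 (fully open). A call has 1 to 20 rows; each row is the pose to reach, as a shift and turn from the pose commanded when the call began, along the tool's axes at that moment; what a row does not reach only later rows make up. The controller multiplies each number of a shift by 0.2 m and each number of a turn by 1.5 rad. A row lasts 1/10 s, in which the tool goes at most 50 mm and 8.59 degrees, less where a joint would pass 70% of its speed; a pose out of reach is approached as far as the arm can. A call with a number of a shift or a turn outside -1 to 1 is refused whole. A call with a gripper value outside its range is refused whole. The fingers move at their own pace and stop on an object; "grip_force" is the grip in N (left out, the last holds). Time passes only in rows, so rows that repeat a pose let the fingers close. It gives the time, the measured TCP pose, the force, the opening and the grip force at its end, in the units of the state.
- env.get_obs(): the state, without advancing time (a new reading comes with each control period).
- viewer.read_camera(name): name is "scene" or "side" or "wrist"; returns the picture (480x640x3 uint8, red, green, blue); there is no depth.
- viewer.get_calibration(name): a dict with "fov_y" (degrees; the focal length in pixels is half the picture's height over the tangent of half this angle, whatever the lens; pixels are square), "cx", "cy" (the principal point, pixels), "position" and "orientation" of the camera in the world. Camera axes: x right, y up, looking along -z (the intrinsics and any distortion apply to the point x, -y, -z); pixel columns grow to the right and rows downward; lengths in m; the calibration is good to about 2 mm. A picture is of the moment at which its call begins: read the wrist's pose just before it. get_calibration takes no time and is no camera call; for the wrist camera it gives the pose at the moment of the call.
- env.sign_off(): hands the job in; it is judged then, once.
Trained networks look in the newest picture that a camera, given by its name, has taken for a name from the list of things; names that differ only in an ending like _2 or _b are one class to them, and where a whole thing is asked for, a point or a joint stands for the part that bears it (a point fixed in the world has none). Each returns a list of dicts, best first, with "conf" (0 to 1); they miss things now and then, are a little off and sometimes report something else, mostly with a low value. They report only what shows in the picture. A call takes as long as a camera call.
- boxes_of(camera, target): "location" ([column, row] in pixels, amid what is visible of it).
- masks_of(camera, target): "pixels" (480x640 bool, what is visible of it) and "location" ([column, row] in pixels, amid what is visible of it).
The state is a dict: "time_s": time; "qpos": joint angles; "joint_velocities": joint speeds; "effort": joint torques, N m; "tool_pos": TCP position; "tool_rot": TCP orientation; "force": force on the tool from outside, world axes, zero at the start; "wrist_torque": the same for the moment, N m; "grip_width": finger opening in m; "grasp_force": force on a finger pad.
Only numpy, scipy, OpenCV 4.12 (cv2) and the standard library are available. Lean on these libraries where they do the work, as an engineer would, in place of code of your own. Each camera call takes 0.05 s, during which the arm holds its last target. There are 200 camera calls.

## Working session

There is one attempt and no reset: what is moved stays moved. The work goes in short steps, Python scripts to look and compute and a tool call to move; the robot and the scene stay as the last step left them, time stands still between calls to the robot, and variables do not carry over. Pictures are saved under pics/ and viewed, at most 13 in all, crops included, and the job is handed in when it is done.

Besides the shell and the picture viewer there is one more tool, called after "Request:" as a command line: name --pt "numbers of a row" for each row, then --argument value for the rest. apply_moves: Moves the arm, as the interface text tells. Shifts and turns lie within -1 to 1; 1 stands for 0.2 m of shift or 1.5 rad of turn. Its arguments: {"type":"object","properties":{"moves":{"type":"array","items":{"type":"array","items":{"type":"number","minimum":-1,"maximum":1}}},"grip_force":{"type":"number"}},"required":["moves"]}

```bash
mkdir -p pics; python3 - <<'E'
from cell import env, viewer, boxes_of, masks_of
import cv2,numpy as np
o=env.get_obs();print(o)
ims=[]
for c in ["scene","side","wrist"]:
    im=viewer.read_camera(c);cv2.imwrite(f"pics/{c}0.png",im[:,:,::-1]);k=viewer.get_calibration(c);print(c,k)
    for t in ["red_sign","green_sign","stand","mug","sign_pack","slot_a","sign_row"]:
        print(t,[(np.round(b["location"]),round(b["conf"],2)) for b in boxes_of(c,t)][:2])
E
```

```text
{'time_s': 0.0, 'qpos': array([-67.5460137 ,  18.43829076,  -4.01450446,  83.17559252,
         1.29644526,  78.54125767,  -3.26110287]), 'joint_velocities': array([-0.06346543, -0.04563081,  0.00989339,  0.01814478,  0.09013447,
       -0.10388684, -0.00819617]), 'effort': array([ 2.70492337e-04, -4.91297328e+01, -4.03658794e-01, -3.12519264e+01,
       -6.37376332e-02,  4.42310655e-02,  1.81386049e-04]), 'tool_pos': array([0.23962669, 0.60361294, 0.22146406]), 'tool_rot': array([-1.79890180e+02,  7.57756724e-03,  1.58353997e+02]), 'force': array([ 0.15096736, -0.45393955, -0.00617032]), 'wrist_torque': array([-0.00934295, -0.01874495, -0.03103615]), 'grasp_force': 0.0, 'grip_width': 0.08738962228013879}
scene {'fov_y': 49.11723972653991, 'cx': 326.6725517905108, 'cy': 236.09334590980455, 'position': array([-0.28348468, -0.51684285,  0.89480809]), 'orientation': array([ 49.96441062,  -0.16077386, -58.79209038])}
red_sign [(array([359., 291.]), 0.67)]
green_sign [(array([233., 226.]), 0.7)]
stand [(array([306., 233.]), 0.93)]
mug [(array([429., 282.]), 0.59)]
sign_pack [(array([362.,
[... 164 characters left out ...]
.28632808149666, 'position': array([ 0.49508527, -0.96895276,  0.92753774]), 'orientation': array([50.26302162, -0.45059519, -0.7073311 ])}
red_sign [(array([285., 320.]), 0.95)]
green_sign []
stand [(array([364., 247.]), 0.56)]
mug [(array([358., 368.]), 0.63)]
sign_pack [(array([288., 323.]), 0.79)]
slot_a [(array([277., 339.]), 0.8), (array([287., 322.]), 0.73)]
sign_row [(array([286., 321.]), 0.89)]
wrist {'fov_y': 63.94852224773073, 'cx': 320.8067567676632, 'cy': 241.6875923942475, 'position': array([0.17262239, 0.6322299 , 0.38629773]), 'orientation': array([-1.54727242e+01, -5.64262821e-03,  6.84511880e+01])}
red_sign []
green_sign []
stand []
mug []
sign_pack []
slot_a []
sign_row []
```

View pics/scene0.png

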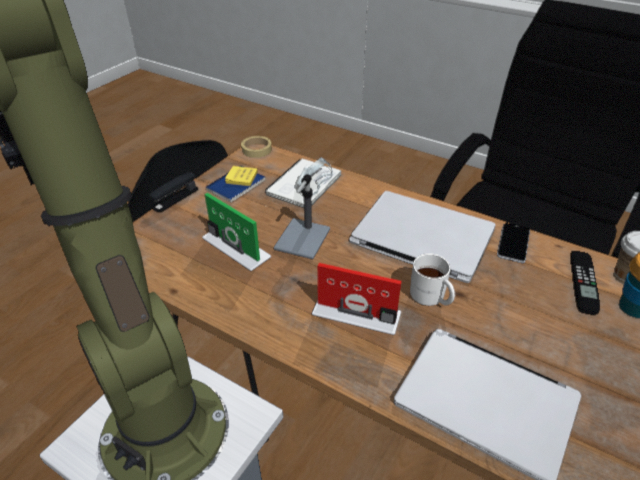

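View pics/side0.png

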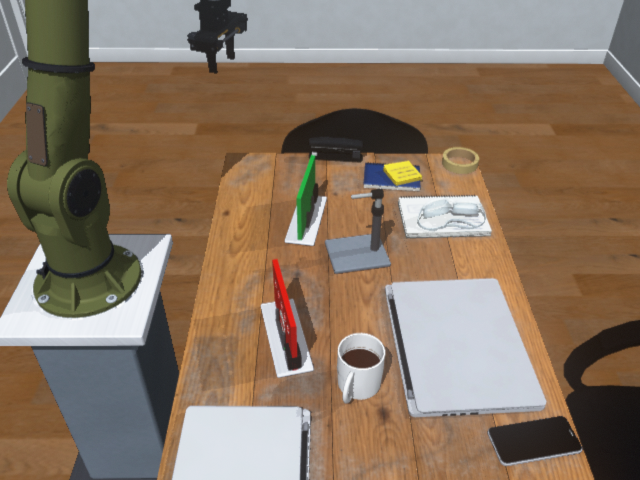

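The red sign is at about (358,295) in the scene view, disc towards the robot, with its pack at the right. The green sign is at (232,228). The stand base is at (303,238), and its peg points left, roughly along world -x, in the side view. The mug is at (430,280).

```bash
python3 - <<'E'
import cv2,numpy as np
s=cv2.imread("pics/scene0.png");d=cv2.imread("pics/side0.png")
f=lambda im,x,y,w,h:cv2.resize(im[y:y+h,x:x+w],(400,300),interpolation=cv2.INTER_CUBIC)
cv2.imwrite("pics/m1.png",np.vstack([np.hstack([f(s,300,250,120,90),f(s,262,160,80,60)]),np.hstack([f(d,240,255,120,90),f(d,340,180,60,45)])]))
for n,im in (("scene",s),("side",d)):
    b,g,r=[im[:,:,i].astype(int) for i in range(3)]
    m=((r>110)&(g<60)&(b<60)).astype(np.uint8)
    m=cv2.morphologyEx(m,cv2.MORPH_OPEN,np.ones((2,2)))
    nn,l,st,_=cv2.connectedComponentsWithStats(m);k=1+np.argmax(st[1:,4]);print(n,st[k])
    h=cv2.convexHull(cv2.findContours((l==k).astype(np.uint8),0,2)[0][0])
    print(cv2.approxPolyDP(h,2.5,True)[:,0].tolist())
E
```

```text
scene [ 318  265   85   53 2368]
[[318, 267], [325, 265], [401, 281], [397, 310], [374, 317], [321, 304]]
side [274 261  24  98 857]
[[274, 261], [278, 262], [296, 326], [295, 358], [287, 342], [276, 301]]
```

View pics/m1.png

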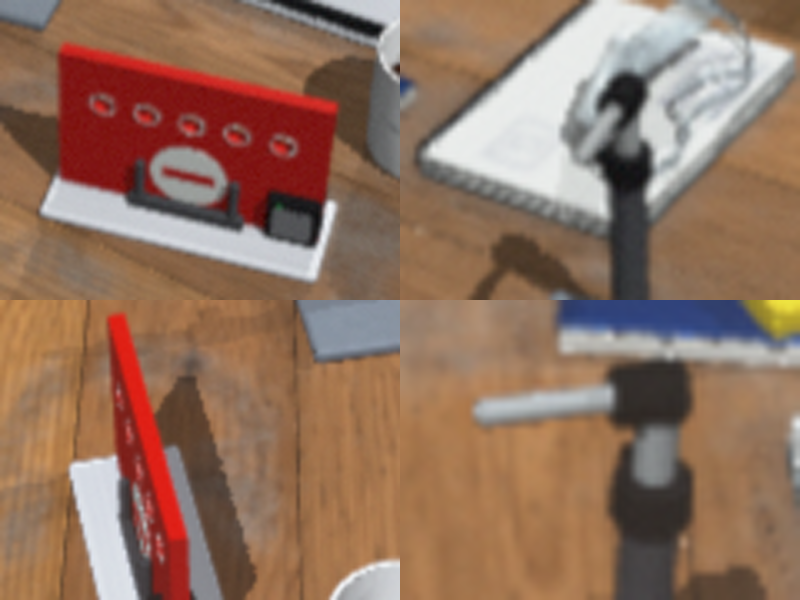

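```bash
cat > h.py <<'E'
import numpy as np
from scipy.spatial.transform import Rotation as R
from scipy.optimize import least_squares
def proj(k,P):
    P=np.atleast_2d(P);c=R.from_euler('xyz',k['orientation'],degrees=True).inv().apply(P-k['position'])
    f=240/np.tan(np.radians(k['fov_y']/2))
    return np.c_[k['cx']+f*c[:,0]/-c[:,2],k['cy']-f*c[:,1]/-c[:,2]]
def place(x,y,z,yaw,L):
    return R.from_euler('z',yaw).apply(np.atleast_2d(L))+[x,y,z]
E
python3 - <<'E'
from h import *
from cell import env, viewer
ks,kd=viewer.get_calibration("scene"),viewer.get_calibration("side")
m=lambda p,ox,oy,s:(np.array(p)+.5)/s-.5+[ox,oy]
A=[[-.005,y,.082] for y in (.06,.03,0,-.03,-.06)]+[[-.005,.09,.12],[-.005,-.09,.12],[.005,.09,.12],[.005,-.09,.12]]
pa=m([[102,104],[147,114],[191,125],[236,135],[283,146],[60,60],[337,113],[66,44],[338,102]],300,250,10/3)
B=[[-.005,-.09,.12],[.005,-.09,.12],[-.005,.09,.12],[.005,.09,.12]]
pb=m([[165,245],[188,240],[110,18],[125,16]],240,255,10/3)
f=lambda q:np.r_[proj(ks,place(q[0],q[1],.008,q[2],A))-pa,proj(kd,place(q[0],q[1],.008,q[2],B))-pb].ravel()
r=least_squares(f,[.45,-.1,0],loss='soft_l1');print("sign",r.x,np.degrees(r.x[2]));print(f(r.x).reshape(-1,2).round(1).tolist())
S=[[-.045,0,0],[0,0,0]]
ps=m([[183,152],[216,106]],262,160,5);pd=m([[76,112],[212,98]],340,180,20/3)
g=lambda q:np.r_[proj(ks,place(q[0],q[1],q[3],q[2],S))-ps,proj(kd,place(q[0],q[1],q[3],q[2],S))-pd].ravel()
r=least_squares(g,[.6,.1,0,.17]);print("stand",r.x,np.degrees(r.x[2]));print(g(r.x).reshape(-1,2).round(1).tolist())
o=env.get_obs();print(o['qpos'],o['time_s'])
E
```

```text
sign [ 0.43215184 -0.16420156  0.22823882] 13.07712133915059
[[0.3, -0.4], [0.1, -0.3], [0.3, -0.5], [0.4, -0.3], [0.1, -0.4], [-0.4, -3.0], [-0.4, -0.0], [-0.7, -1.2], [0.3, -0.0], [0.2, 0.1], [-1.0, 0.6], [-1.3, 0.5], [-0.7, 0.3]]
stand [0.61104346 0.08528663 0.19825657 0.16904287] 11.359264905257344
[[-0.2, 0.2], [0.1, -0.5], [-0.2, 0.4], [0.1, -0.0]]
[-67.54513468  18.39159416  -4.01486527  83.10773197   1.29534836
  78.54279919  -3.26059958] 1.2
```

```bash
cat >> h.py <<'E'
def chain(p,yaw,wps):
    "wps: (x,y,z,yaw deg), tool straight down; prints shift and turn numbers from one to the next"
    for x,y,z,w in wps:
        r0=R.from_euler('xyz',[180,0,yaw],degrees=True)
        d=r0.inv().apply(np.array([x,y,z])-p)/.2
        t=(r0.inv()*R.from_euler('xyz',[180,0,w],degrees=True)).as_rotvec()/1.5
        print((x,y,z,w),d.round(4).tolist(),t.round(4).tolist());p=np.array([x,y,z]);yaw=w
E
python3 - <<'E'
from h import *
from cell import env, viewer, boxes_of
ks,kd=viewer.get_calibration("scene"),viewer.get_calibration("side")
# mug: two-view
b=[np.array([429,282]),np.array([358,368])]
f=lambda q:np.r_[proj(ks,q)[0]-b[0],proj(kd,q)[0]-b[1]]
print("mug",least_squares(f,[.5,-.2,.05]).x)
b=[np.array([233,226]),np.array([306,197])]
print("green",least_squares(f,[.5,.2,.05]).x)
chain([.24,.604,.223],158.35,[(.36,.45,.30,150),(.45,.28,.32,138),(.47,.09,.32,125),(.45,-.08,.28,112),(.439,-.193,.2,103.1)])
E
```

```text
mug [ 0.56789518 -0.27588264  0.04514462]
green [0.46979321 0.21070143 0.07008077]
(0.36, 0.45, 0.3, 150) [-0.8418, -0.4943, -0.385] [-0.0, -0.0, 0.0972]
(0.45, 0.28, 0.32, 138) [-0.8147, -0.5111, -0.1] [-0.0, -0.0, 0.1396]
(0.47, 0.09, 0.32, 125) [-0.71, -0.6391, -0.0] [0.0, -0.0, 0.1513]
(0.45, -0.08, 0.28, 112) [-0.6389, -0.5695, 0.2] [0.0, -0.0, 0.1513]
(0.439, -0.193, 0.2, 103.1) [-0.5033, -0.2626, 0.4] [-0.0, -0.0, 0.1036]
```

Request:
apply_moves --pt "-0.84 -0.5 -0.385 0 0 0.1 0.6" --pt "-0.84 -0.5 -0.385 0 0 0.1 0.6" --pt "-0.84 -0.5 -0.385 0 0 0.1 0.6" --pt "-0.84 -0.5 -0.385 0 0 0.1 0.6" --pt "-0.84 -0.5 -0.385 0 0 0.1 0.6" --pt "-0.84 -0.5 -0.385 0 0 0.1 0.6"

```text
time_s: 1.8
tool_pos: [0.3613, 0.4478, 0.3011]
tool_rot: [179.8, 0.0, 149.5]
force: [-0.5, -0.4, -1.2]
grip_width: 0.0541
grasp_force: 0.0
```

Request:
apply_moves --pt "-0.815 -0.51 -0.1 0 0 0.14 0.6" --pt "-0.815 -0.51 -0.1 0 0 0.14 0.6" --pt "-0.815 -0.51 -0.1 0 0 0.14 0.6" --pt "-0.815 -0.51 -0.1 0 0 0.14 0.6" --pt "-0.815 -0.51 -0.1 0 0 0.14 0.6"

```text
time_s: 2.3
tool_pos: [0.4514, 0.2742, 0.3199]
tool_rot: [180.0, 0.1, 137.3]
force: [0.3, 0.2, -0.5]
grip_width: 0.0522
grasp_force: 0.0
```

Request:
apply_moves --pt "-0.71 -0.64 0 0 0 0.15 0.6" --pt "-0.71 -0.64 0 0 0 0.15 0.6" --pt "-0.71 -0.64 0 0 0 0.15 0.6" --pt "-0.71 -0.64 0 0 0 0.15 0.6" --pt "-0.71 -0.64 0 0 0 0.15 0.6"

```text
time_s: 2.8
tool_pos: [0.4679, 0.0844, 0.3195]
tool_rot: [-180.0, 0.1, 124.4]
force: [0.4, 1.3, 0.9]
grip_width: 0.0522
grasp_force: 0.0
```

Request:
apply_moves --pt "-0.64 -0.57 0.2 0 0 0.15 0.6" --pt "-0.64 -0.57 0.2 0 0 0.15 0.6" --pt "-0.64 -0.57 0.2 0 0 0.15 0.6" --pt "-0.64 -0.57 0.2 0 0 0.15 0.6" --pt "-0.64 -0.57 0.2 0 0 0.15 0.6"

```text
time_s: 3.3
tool_pos: [0.4464, -0.0829, 0.2785]
tool_rot: [-179.9, -0.0, 111.7]
force: [0.2, 0.6, 0.5]
grip_width: 0.0521
grasp_force: 0.0
```

Request:
apply_moves --pt "-0.5 -0.26 0.4 0 0 0.1 0.6" --pt "-0.5 -0.26 0.4 0 0 0.1 0.6" --pt "-0.5 -0.26 0.4 0 0 0.1 0.6" --pt "-0.5 -0.26 0.4 0 0 0.1 0.6" --pt "-0.5 -0.26 0.4 0 0 0.1 0.6" --pt "-0.5 -0.26 0.4 0 0 0.1 0.6"

```text
time_s: 3.9
tool_pos: [0.4378, -0.1907, 0.2]
tool_rot: [180.0, -0.0, 103.6]
force: [0.7, -0.0, 0.5]
grip_width: 0.0525
grasp_force: 0.0
```

```bash
python3 - <<'E'
from h import *
from cell import env, viewer, boxes_of
import cv2
o=env.get_obs();print(o['time_s'],o['tool_pos'],o['tool_rot'],o['force'],o['grip_width'])
k=viewer.get_calibration("wrist");print(k)
im=viewer.read_camera("wrist")[:,:,::-1].copy();cv2.imwrite("pics/w1.png",im)
P=place(.4322,-.1642,.008,.2282,[[x,y,.12] for y in (.09,-.09) for x in (-.005,.005)])
for p in proj(k,P): cv2.circle(im,tuple(int(v) for v in p.round()),3,(255,255,0),1);print(p)
cv2.imwrite("pics/w1m.png",im)
E
```

```text
3.9 [ 0.4378091  -0.19073905  0.1999959 ] [ 1.79950254e+02 -7.48234721e-03  1.03606799e+02] [ 0.71597765 -0.00846469  0.45703179] 0.05246716183209672
{'fov_y': 63.94852224773073, 'cx': 320.8067567676632, 'cy': 241.6875923942475, 'position': array([ 0.42101174, -0.11884245,  0.36369003]), 'orientation': array([-15.44832639,  -0.07711806,  13.70497919])}
[313.31148379  55.28105729]
[331.13843048  55.50014896]
[311.78745229 342.25099615]
[326.37257979 342.38423327]
```

View pics/w1m.png

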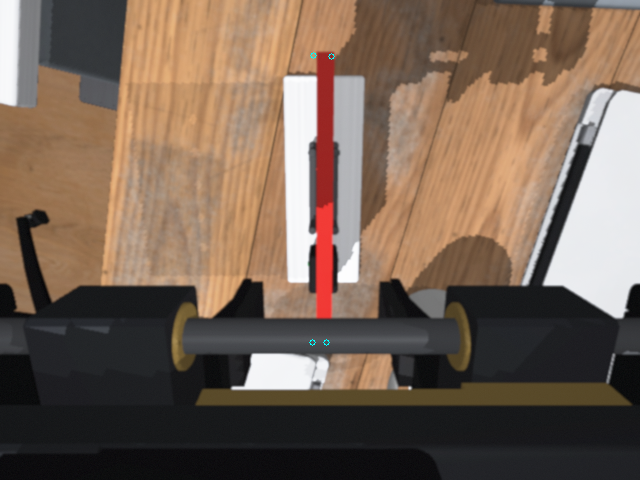

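The picture shows the sign's top edge running from (325,52) to (324,318), centred between the fingers and about 3 mm right of the prediction. I correct for that and descend.

Request:
apply_moves --pt "-0.01 0.015 0.15 0 0 0.004 0.6" --pt "-0.01 0.015 0.3 0 0 0.004 0.6" --pt "-0.01 0.015 0.4 0 0 0.004 0.6" --pt "-0.01 0.015 0.455 0 0 0.004 0.6" --pt "-0.01 0.015 0.455 0 0 0.004 0.6" --pt "-0.01 0.015 0.455 0 0 0.004 0.6"

```text
time_s: 4.55
tool_pos: [0.4406, -0.1945, 0.1095]
tool_rot: [179.9, 0.0, 103.1]
force: [0.2, 0.1, -0.2]
grip_width: 0.0522
grasp_force: 0.0
```

Request:
apply_moves --pt "0 0 0 0 0 0 0" --pt "0 0 0 0 0 0 0" --pt "0 0 0 0 0 0 0" --pt "0 0 0 0 0 0 0" --pt "0 0 0 0 0 0 0" --pt "0 0 0 0 0 0 0" --pt "0 0 0 0 0 0 0" --pt "0 0 0 0 0 0 0" --grip_force 35

```text
time_s: 5.35
tool_pos: [0.4397, -0.1948, 0.1085]
tool_rot: [180.0, 0.0, 103.0]
force: [1.1, -0.2, -0.6]
grip_width: 0.0098
grasp_force: 35.0
```

Request:
apply_moves --pt "0 0 -0.1 0 0 0 0" --pt "0 0 -0.2 0 0 0 0" --pt "0 0 -0.3 0 0 0 0" --pt "0 0 -0.4 0 0 0 0" --pt "0 0 -0.5 0 0 0 0" --pt "0 0 -0.6 0 0 0 0" --pt "0 0 -0.7 0 0 0 0" --pt "0 0 -0.8 0 0 0 0" --pt "0 0 -0.85 0 0 0 0" --pt "0 0 -0.85 0 0 0 0" --pt "0 0 -0.85 0 0 0 0"

```text
time_s: 6.45
tool_pos: [0.4391, -0.1947, 0.2776]
tool_rot: [-179.9, -0.0, 103.0]
force: [0.2, -0.1, -2.4]
grip_width: 0.0099
grasp_force: 35.0
```

```bash
python3 - <<'E'
from h import *
from cell import env, viewer, boxes_of
import cv2
o=env.get_obs();print(o['time_s'],o['tool_pos'],o['tool_rot'],o['force'],o['wrist_torque'])
im={}
for c in ("scene","side"):
    im[c]=viewer.read_camera(c)[:,:,::-1].copy();cv2.imwrite(f"pics/{c}2.png",im[c])
s,d=im["scene"],im["side"]
f=lambda im,x,y,w,h:cv2.resize(im[y:y+h,x:x+w],(400,300),interpolation=cv2.INTER_CUBIC)
s0=cv2.imread("pics/scene0.png");d0=cv2.imread("pics/side0.png")
cv2.imwrite("pics/m2.png",np.vstack([np.hstack([f(s,300,190,160,120),f(s0,190,180,100,75)]),np.hstack([f(d,220,180,160,120),f(d0,270,145,120,90)])]))
E
```

```text
6.45 [ 0.43908816 -0.19469354  0.27757491] [-1.79926511e+02 -3.15130242e-02  1.03005510e+02] [ 0.1610589  -0.05412204 -2.40752008] [-0.0495994   0.03429512 -0.01632934]
```

View pics/m2.png

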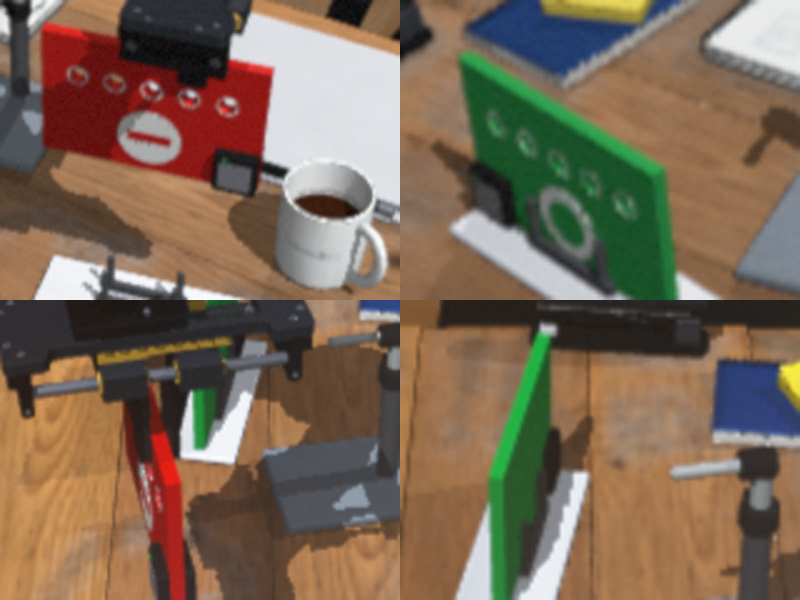

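The sign is held level and clear of its holder, with the peg hole (4th of 5) right under the fingers. I now fit its held pose and the green sign's pose.

```bash
python3 - <<'E'
from h import *
from cell import env, viewer
ks,kd=viewer.get_calibration("scene"),viewer.get_calibration("side")
m=lambda p,ox,oy,s:(np.array(p)+.5)/s-.5+[ox,oy]
H=[[-.005,y,.082] for y in (.06,.03,0,-.03,-.06)]
pa=m([[78,76],[114,84],[151,90],[190,98],[228,106]],300,190,2.5)
o=env.get_obs();t=o['tool_pos']
def P(q,L): return R.from_euler('xz',[q[3],np.radians(13)]).apply(L)+[q[0],q[1],q[2]]
f=lambda q:np.r_[(proj(ks,P(q,H))-pa).ravel(),(q[0]-(t[0]-.0068))*300]
r=least_squares(f,[.434,-.164,.177,0]);print("held",r.x.round(4),f(r.x).round(1))
d=R.from_euler('z',13,degrees=True).inv().apply(t-r.x[:3]);print("tcp in sign",d)
pg=m(np.array([[495,122],[527,143],[559,162],[591,182],[624,205]])-[400,0],190,180,4)
ps=m([[90,180],[106,172]],270,145,10/3)
C=[[-.005,-.09,.12],[.005,-.09,.12]]
g=lambda q:np.r_[proj(ks,place(q[0],q[1],.008,q[2],H))-pg,proj(kd,place(q[0],q[1],.008,q[2],C))-ps].ravel()
r=least_squares(g,[.47,.21,-.2],loss='soft_l1');print("green",r.x,np.degrees(r.x[2]),g(r.x).round(1))
a,b,c=r.x
G=place(a,b,0,c,[[x,y,0] for x in(-.035,.013) for y in (-.09,.09)]+[[.005,-.09,0],[.013,.09,0]])
print("green corners in stand frame",R.from_euler('z',-.198).apply(G-[.611,.0853,0])[:,:2].round(3).tolist())
chain(t,103,[(.46,-.06,.30,102.5),(.5277,.0685,.30,101.4)])
E
```

```text
held [ 0.4319 -0.1645  0.1748 -0.0104] [-0.1  0.1  0.2 -0.3  0.3  0.3 -0.2  0.  -0.1 -0.1 -0. ]
tcp in sign [-1.92786881e-05 -3.08987729e-02  1.02431269e-01]
green [ 0.46974259  0.21463775 -0.15560697] -8.915622444686266 [-0.2  0.2 -0.2 -0.3 -0.2 -0.2  0.1 -0.3  0.3 -1.  -0.1 -0.1 -0.5  2.7]
green corners in stand frame [[-0.177, 0.082], [-0.115, 0.251], [-0.132, 0.066], [-0.07, 0.235], [-0.14, 0.068], [-0.07, 0.235]]
(0.46, -0.06, 0.3, 102.5) [0.6319, 0.2544, -0.1137] [-0.0, -0.0, 0.0058]
(0.5277, 0.0685, 0.3, 101.4) [0.554, 0.4695, 0.0] [0.0, -0.0, 0.0128]
```

Request:
apply_moves --pt "0.1 0.04 -0.02 0 0 0.001 0" --pt "0.2 0.08 -0.04 0 0 0.002 0" --pt "0.32 0.13 -0.06 0 0 0.003 0" --pt "0.44 0.18 -0.08 0 0 0.004 0" --pt "0.54 0.22 -0.1 0 0 0.005 0" --pt "0.6 0.24 -0.11 0 0 0.006 0" --pt "0.632 0.254 -0.114 0 0 0.006 0" --pt "0.632 0.254 -0.114 0 0 0.006 0" --pt "0.632 0.254 -0.114 0 0 0.006 0"

```text
time_s: 7.45
tool_pos: [0.4603, -0.0615, 0.301]
tool_rot: [-180.0, 0.0, 102.4]
force: [-0.6, -0.7, -1.9]
grip_width: 0.0096
grasp_force: 35.0
```

Request:
apply_moves --pt "0.08 0.07 0 0 0 0.002 0" --pt "0.16 0.15 0 0 0 0.004 0" --pt "0.26 0.25 0 0 0 0.006 0" --pt "0.36 0.34 0 0 0 0.008 0" --pt "0.45 0.42 0 0 0 0.01 0" --pt "0.51 0.48 0 0 0 0.012 0" --pt "0.548 0.519 0 0 0 0.013 0" --pt "0.548 0.519 0 0 0 0.013 0" --pt "0.548 0.519 0 0 0 0.013 0" --pt "0.548 0.519 0 0 0 0.013 0" --pt "0.548 0.519 0 0 0 0.013 0"

```text
time_s: 8.55
tool_pos: [0.5381, 0.0681, 0.3017]
tool_rot: [180.0, -0.0, 101.3]
force: [-0.0, -0.3, -2.6]
grip_width: 0.0096
grasp_force: 35.0
```

Request:
apply_moves --pt "0.003 0 0.08 0 0 0 0" --pt "0.006 0 0.18 0 0 0 0" --pt "0.006 0 0.28 0 0 0 0" --pt "0.006 0 0.38 0 0 0 0" --pt "0.006 0 0.46 0 0 0 0" --pt "0.006 0 0.53 0 0 0 0" --pt "0.006 0 0.565 0 0 0 0" --pt "0.006 0 0.565 0 0 0 0" --pt "0.006 0 0.565 0 0 0 0" --pt "0.006 0 0.565 0 0 0 0"

```text
time_s: 9.55
tool_pos: [0.5387, 0.0705, 0.1894]
tool_rot: [179.9, -0.0, 101.4]
force: [0.4, -0.1, -2.8]
grip_width: 0.0096
grasp_force: 35.0
```

```bash
python3 - <<'E'
from h import *
from cell import env, viewer, boxes_of
import cv2
o=env.get_obs();print(o['time_s'],o['tool_pos'],o['tool_rot'],o['force'],o['wrist_torque'])
im={}
for c in ("scene","side","wrist"):
    im[c]=viewer.read_camera(c)[:,:,::-1].copy();cv2.imwrite(f"pics/{c}3.png",im[c])
s,d=im["scene"],im["side"]
f=lambda im,x,y,w,h:cv2.resize(im[y:y+h,x:x+w],(400,300),interpolation=cv2.INTER_CUBIC)
cv2.imwrite("pics/m3.png",np.vstack([np.hstack([f(s,240,160,100,75),f(im["wrist"],0,0,640,480)]),np.hstack([f(d,290,160,120,90),f(d,340,180,60,45)])]))
E
```

```text
9.55 [0.53870454 0.07049523 0.18939539] [ 1.79891520e+02 -1.09137497e-02  1.01371505e+02] [ 0.39365084 -0.10886207 -2.80325114] [-0.10657066  0.04991807 -0.02588834]
```

View pics/m3.png

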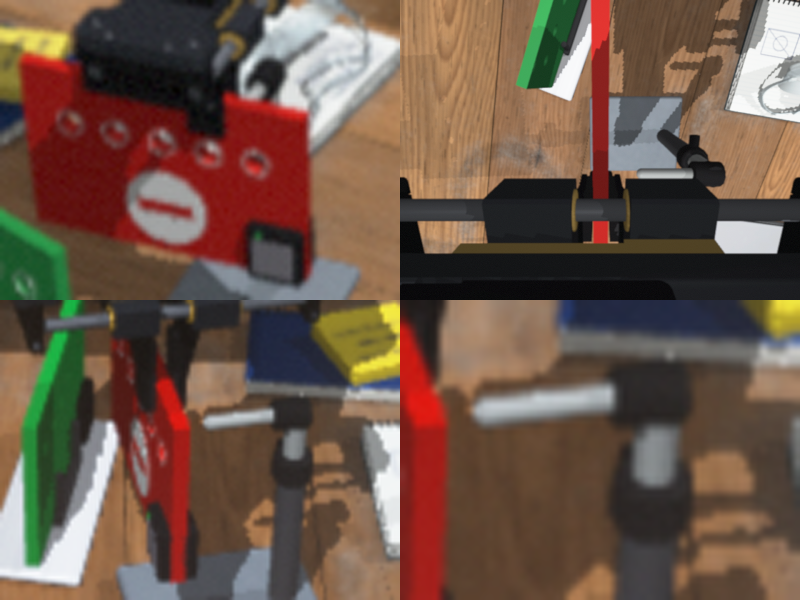

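The peg shows in the wrist view right of the sign, at about full-frame (380–520, 278). I measure it closely there and refit the held sign's holes.

```bash
python3 - <<'E'
from h import *
from cell import env, viewer
import cv2
ks,kd,kw=[viewer.get_calibration(c) for c in("scene","side","wrist")]
m=lambda p,ox,oy,s:(np.array(p)+.5)/s-.5+[ox,oy]
H=[[-.005,y,.082] for y in (.06,.03,0,-.03,-.06)]
pa=m([[70,123],[115,133],[161,143],[208,153],[255,164]],240,160,4)
t=env.get_obs()['tool_pos']
yaw=.2
P=lambda q,L:R.from_euler('xz',[q[3],np.radians(11.4)]).apply(L)+[q[0],q[1],q[2]]
f=lambda q:np.r_[(proj(ks,P(q,H))-pa).ravel(),(q[0]-(t[0]-.0061))*300]
r=least_squares(f,[.533,.1,.087,0]);print("held",r.x.round(4),f(r.x).round(1))
print("hole in world",P(r.x,[[0,-.03,.082]]),"tcp",t, "tcp in sign",R.from_euler('z',-11.4,degrees=True).apply(t-r.x[:3]))
q=np.array([.611,.0853,.1983,.169])
print("peg pred wrist",proj(kw,place(q[0],q[1],q[3],q[2],[[-.045,0,0],[0,0,0]])))
im=cv2.imread("pics/wrist3.png")
c=cv2.resize(im[220:310,360:540],(800,400),interpolation=cv2.INTER_CUBIC)
cv2.imwrite("pics/m4.png",c)
g=im[:,:,1].astype(int)
for col in (390,410,430,450):print(col,g[255:300,col].tolist())
E
```

```text
held [0.5324 0.1026 0.0864 0.0012] [-0.2 -0.  -0.  -0.   0.1  0.   0.   0.1  0.1 -0.1  0. ]
hole in world [[0.53833438 0.07305173 0.16838171]] tcp [0.53839422 0.07050385 0.189013  ] tcp in sign [-0.00044495 -0.03260551  0.10259607]
peg pred wrist [[375.80490472 284.82978041]
 [463.65403607 284.93089409]]
390 [157, 157, 157, 157, 158, 158, 157, 158, 158, 157, 158, 158, 158, 145, 113, 88, 91, 101, 116, 130, 145, 158, 171, 182, 189, 195, 199, 200, 198, 180, 130, 69, 31, 21, 22, 21, 21, 22, 21, 21, 22, 22, 20, 21, 21]
410 [155, 154, 154, 155, 155, 156, 158, 158, 158, 157, 157, 158, 157, 145, 112, 89, 90, 102, 115, 130, 144, 156, 170, 180, 190, 195, 198, 200, 199, 180, 129, 69, 29, 20, 21, 24, 19, 20, 20, 22, 23, 23, 22, 22, 20]
430 [155, 155, 154, 156, 155, 156, 157, 155, 156, 155, 156, 156, 155, 143, 112, 88, 91, 101, 115, 130, 142, 156, 168, 179, 188, 194, 198, 200, 199, 180, 128, 69, 29, 20, 19, 21, 22, 22, 20, 23, 19, 22, 22, 22, 24]
450 [23, 23, 24, 25, 24, 26, 27, 29, 27, 25, 25, 32, 48, 66, 73, 80, 89, 100, 115, 128, 141, 155, 168, 179, 187, 193, 197, 200, 196, 177, 128, 69, 29, 21, 20, 23, 20, 22, 23, 21, 24, 22, 24, 24, 21]
```

View pics/m4.png

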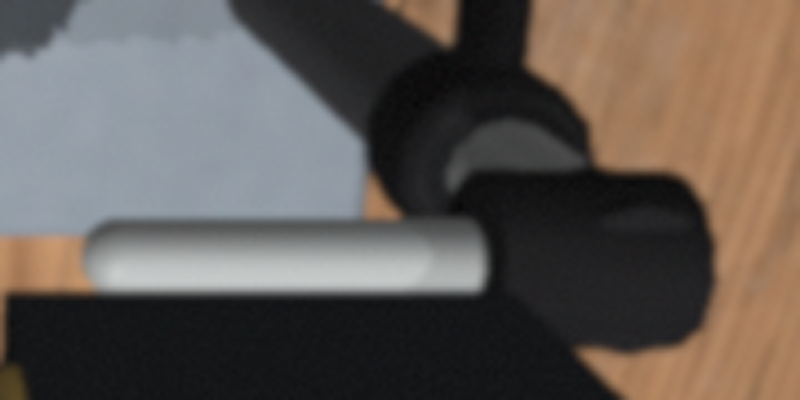

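```bash
python3 - <<'E'
from h import *
from cell import viewer,env
k=viewer.get_calibration("wrist");t2=env.get_obs()['tool_pos']
k1=dict(k,position=np.array([ 0.42101174,-0.11884245,0.36369003]),orientation=np.array([-15.44832639,-0.07711806,13.70497919]));t1=np.array([.43781,-.19074,.2])
def back(k,px,z):
    f=240/np.tan(np.radians(k['fov_y']/2));d=R.from_euler('xyz',k['orientation'],degrees=True).apply([(px[0]-k['cx'])/f,-(px[1]-k['cy'])/f,-1])
    return k['position']+d*(z-k['position'][2])/d[2]
for row in (51,52,53):
    E=back(k1,(325.5,row),.128);e=R.from_euler('z',-13.1,degrees=True).apply(E-np.array([.4397,-.1948,.1085]))
    print("far end from TCP grasp, sign frame",e.round(4),"hole y from TCP",round(e[1]-.12,4))
for h in (.163,.166,.169,.172,.175):
    T=back(k,(379.8,278),h);C=back(k,(470,278),h);a=np.arctan2(*(C-T)[1::-1])
    c=R.from_euler('z',-11.37,degrees=True).apply([T-t2,C-t2])
    print(h,"len",np.linalg.norm(C-T).round(4),"yaw",np.degrees(a).round(2),"tip,collar from TCP",c[:,:2].round(4).tolist())
E
```

```text
far end from TCP grasp, sign frame [0.0015 0.1238 0.0195] hole y from TCP 0.0038
far end from TCP grasp, sign frame [0.0015 0.1233 0.0195] hole y from TCP 0.0033
far end from TCP grasp, sign frame [0.0015 0.1227 0.0195] hole y from TCP 0.0027
0.163 len 0.0475 yaw 11.43 tip,collar from TCP [[0.032, 0.0016], [0.0794, 0.0017]]
0.166 len 0.0467 yaw 11.43 tip,collar from TCP [[0.0315, 0.0028], [0.0782, 0.0028]]
0.169 len 0.046 yaw 11.43 tip,collar from TCP [[0.031, 0.0039], [0.077, 0.004]]
0.172 len 0.0452 yaw 11.43 tip,collar from TCP [[0.0305, 0.0051], [0.0757, 0.0051]]
0.175 len 0.0445 yaw 11.43 tip,collar from TCP [[0.03, 0.0062], [0.0745, 0.0063]]
```

Same-camera wrist readings put the peg about 1 mm towards +y of the hole, depending on the peg height. I find the height by touch: raise, go over the peg, and lower the edge onto it.

Request:
apply_moves --pt "0 0 -0.1 0 0 0 0" --pt "0 0 -0.2 0 0 0 0" --pt "0 0 -0.3 0 0 0 0" --pt "0 0 -0.4 0 0 0 0" --pt "0 0 -0.48 0 0 0 0" --pt "0 0 -0.52 0 0 0 0" --pt "0 0 -0.52 0 0 0 0" --pt "0 0.08 -0.52 0 0 0 0" --pt "0 0.16 -0.52 0 0 0 0" --pt "0 0.23 -0.52 0 0 0 0" --pt "0 0.275 -0.52 0 0 0 0" --pt "0 0.275 -0.52 0 0 0 0" --pt "0 0.275 -0.52 0 0 0 0" --pt "0 0.275 -0.52 0 0 0 0"

```text
time_s: 11.1
tool_pos: [0.5914, 0.081, 0.2923]
tool_rot: [-180.0, -0.0, 101.4]
force: [-0.0, 0.2, -1.3]
grip_width: 0.0102
grasp_force: 35.0
```

Request:
apply_moves --pt "0 0 0.02 0 0 0 0" --pt "0 0 0.04 0 0 0 0" --pt "0 0 0.05 0 0 0 0" --pt "0 0 0.05 0 0 0 0" --pt "0 0 0.05 0 0 0 0" --pt "0 0 0.05 0 0 0 0"

```text
time_s: 11.7
tool_pos: [0.592, 0.0813, 0.2825]
tool_rot: [180.0, -0.0, 101.4]
force: [0.2, -0.5, -3.1]
grip_width: 0.0096
grasp_force: 35.0
```

Request:
apply_moves --pt "0 0 0.01 0 0 0 0" --pt "0 0 0.015 0 0 0 0" --pt "0 0 0.015 0 0 0 0" --pt "0 0 0.015 0 0 0 0"

```text
time_s: 12.1
tool_pos: [0.5919, 0.0813, 0.2793]
tool_rot: [-180.0, -0.0, 101.4]
force: [-0.7, 0.2, -3.2]
grip_width: 0.0093
grasp_force: 35.0
```

Request:
apply_moves --pt "0 0 0.005 0 0 0 0" --pt "0 0 0.005 0 0 0 0" --pt "0 0 0.005 0 0 0 0"

```text
time_s: 12.4
tool_pos: [0.5919, 0.0813, 0.2784]
tool_rot: [180.0, -0.0, 101.4]
force: [-0.2, -0.4, -2.5]
grip_width: 0.0098
grasp_force: 35.0
```

Request:
apply_moves --pt "0 0 0.005 0 0 0 0" --pt "0 0 0.005 0 0 0 0" --pt "0 0 0.005 0 0 0 0"

```text
time_s: 12.7
tool_pos: [0.5919, 0.0812, 0.2773]
tool_rot: [-180.0, -0.0, 101.4]
force: [0.3, 0.6, -2.4]
grip_width: 0.0096
grasp_force: 35.0
```

Request:
apply_moves --pt "0 0 0.005 0 0 0 0" --pt "0 0 0.005 0 0 0 0" --pt "0 0 0.005 0 0 0 0"

```text
time_s: 13.0
tool_pos: [0.5919, 0.0813, 0.2763]
tool_rot: [-180.0, -0.0, 101.4]
force: [0.3, -0.5, -3.0]
grip_width: 0.0098
grasp_force: 35.0
```

Request:
apply_moves --pt "0 0 0.005 0 0 0 0" --pt "0 0 0.005 0 0 0 0" --pt "0 0 0.005 0 0 0 0"

```text
time_s: 13.3
tool_pos: [0.5919, 0.0813, 0.2753]
tool_rot: [180.0, -0.0, 101.4]
force: [-0.2, -0.4, -2.3]
grip_width: 0.0094
grasp_force: 35.0
```

Request:
apply_moves --pt "0 0 0.005 0 0 0 0" --pt "0 0 0.005 0 0 0 0" --pt "0 0 0.005 0 0 0 0"

```text
time_s: 13.6
tool_pos: [0.5919, 0.0812, 0.2743]
tool_rot: [-180.0, -0.0, 101.4]
force: [-0.3, 0.1, -2.1]
grip_width: 0.0097
grasp_force: 35.0
```

Request:
apply_moves --pt "0 0 0.005 0 0 0 0" --pt "0 0 0.005 0 0 0 0" --pt "0 0 0.005 0 0 0 0"

```text
time_s: 13.9
tool_pos: [0.5919, 0.0813, 0.2733]
tool_rot: [-180.0, -0.0, 101.4]
force: [0.0, -0.3, -3.2]
grip_width: 0.0097
grasp_force: 35.0
```

Request:
apply_moves --pt "0 0 0.005 0 0 0 0" --pt "0 0 0.005 0 0 0 0" --pt "0 0 0.005 0 0 0 0"

```text
time_s: 14.2
tool_pos: [0.5919, 0.0813, 0.2723]
tool_rot: [-180.0, -0.0, 101.4]
force: [0.3, -0.2, -1.5]
grip_width: 0.01
grasp_force: 35.0
```

Request:
apply_moves --pt "0 0 0.005 0 0 0 0" --pt "0 0 0.005 0 0 0 0" --pt "0 0 0.005 0 0 0 0"

```text
time_s: 14.5
tool_pos: [0.5919, 0.0813, 0.2713]
tool_rot: [-180.0, -0.0, 101.4]
force: [-0.3, 0.1, -2.5]
grip_width: 0.0097
grasp_force: 35.0
```

Request:
apply_moves --pt "0 0 0.005 0 0 0 0" --pt "0 0 0.005 0 0 0 0" --pt "0 0 0.005 0 0 0 0"

```text
time_s: 14.8
tool_pos: [0.592, 0.0813, 0.2705]
tool_rot: [180.0, -0.0, 101.4]
force: [0.1, 0.1, -1.9]
grip_width: 0.0097
grasp_force: 35.0
```

Request:
apply_moves --pt "0 0 0.005 0 0 0 0" --pt "0 0 0.005 0 0 0 0" --pt "0 0 0.005 0 0 0 0"

```text
time_s: 15.1
tool_pos: [0.5921, 0.0812, 0.2697]
tool_rot: [180.0, -0.0, 101.4]
force: [1.1, 0.3, -0.7]
grip_width: 0.0098
grasp_force: 35.0
```

Request:
apply_moves --pt "0 0 0.005 0 0 0 0" --pt "0 0 0.005 0 0 0 0" --pt "0 0 0.005 0 0 0 0"

```text
time_s: 15.4
tool_pos: [0.5922, 0.0813, 0.2688]
tool_rot: [180.0, -0.0, 101.4]
force: [-0.2, -0.5, 2.0]
grip_width: 0.0096
grasp_force: 35.0
```

Contact came at TCP z ≈ 0.2706, so the peg axis is at about 0.166 m. Next I take a close scene crop to check the lateral alignment.

```bash
python3 - <<'E'
from h import *
from cell import env, viewer
import cv2
s=viewer.read_camera("scene")[:,:,::-1].copy();cv2.imwrite("pics/scene5.png",s)
c=cv2.resize(s[120:195,260:360],(800,600),interpolation=cv2.INTER_CUBIC)
cv2.imwrite("pics/m5.png",c);print(env.get_obs()['tool_pos'])
E
```

```text
[0.59210605 0.08123885 0.26874198]
```

View pics/m5.png

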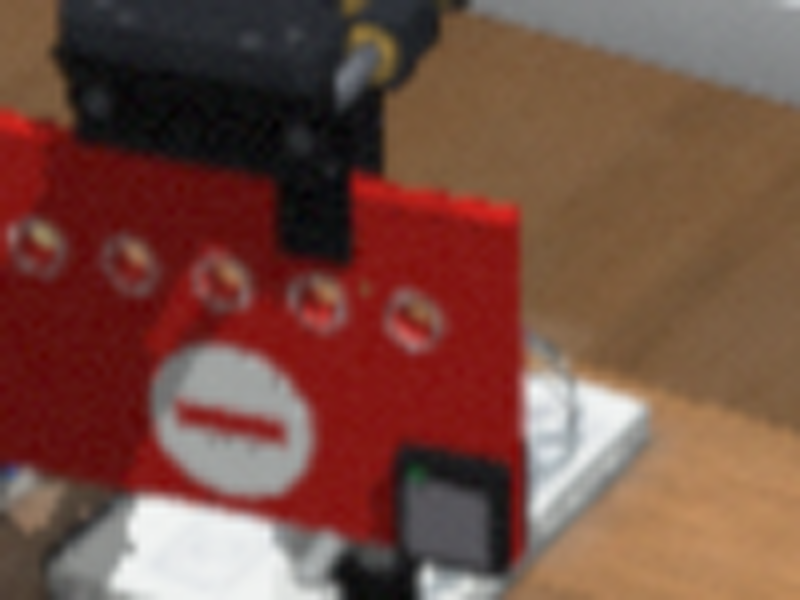

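Request:
apply_moves --pt "0 0 -0.04 0 0 0 0" --pt "0 0 -0.06 0 0 0 0" --pt "0 -0.02 -0.06 0 0 0 0" --pt "0 -0.1 -0.06 0 0 0 0" --pt "0 -0.18 -0.06 0 0 0 0" --pt "0 -0.25 -0.06 0 0 0 0" --pt "-0.002 -0.275 -0.06 0 0 0 0" --pt "-0.002 -0.275 -0.04 0 0 0 0" --pt "-0.002 -0.275 0.04 0 0 0 0" --pt "-0.002 -0.275 0.14 0 0 0 0" --pt "-0.002 -0.275 0.24 0 0 0 0" --pt "-0.002 -0.275 0.34 0 0 0 0" --pt "-0.002 -0.275 0.4 0 0 0 0" --pt "-0.002 -0.275 0.422 0 0 0 0" --pt "-0.002 -0.275 0.422 0 0 0 0" --pt "-0.002 -0.275 0.422 0 0 0 0" --pt "-0.002 -0.275 0.422 0 0 0 0" --pt "-0.002 -0.275 0.422 0 0 0 0" --pt "-0.002 -0.275 0.422 0 0 0 0"

```text
time_s: 17.35
tool_pos: [0.5384, 0.0701, 0.1845]
tool_rot: [179.9, -0.0, 101.4]
force: [1.0, 1.0, -2.8]
grip_width: 0.0098
grasp_force: 35.0
```

```bash
python3 - <<'E'
from h import *
from cell import env, viewer
import cv2
o=env.get_obs();t=o['tool_pos'];print(t,o['tool_rot'],o['force'])
print("rel to earlier pose, stand axes",R.from_euler('z',-11.4,degrees=True).apply(t-[.5385,.0705,.1841]))
k=viewer.get_calibration("wrist");im=viewer.read_camera("wrist");cv2.imwrite("pics/wrist6.png",im[:,:,::-1])
print("pred (h .1656)",proj(k,place(.611,.0853,.1656,.198,[[-.045,0,0],[0,0,0]])))
g=im[:,:,1].astype(int);print(g[255:295,410].tolist(),g[255:295,430].tolist());print(g[275,365:390].tolist())
E
```

```text
[0.53837381 0.07010658 0.18449807] [ 1.79941387e+02 -1.32780123e-02  1.01375970e+02] [ 0.95080817  0.98067073 -2.83079972]
rel to earlier pose, stand axes [-0.00020146 -0.00036071  0.00039807]
pred (h .1656) [[376.41296323 284.92780361]
 [464.8110073  285.06081092]]
[156, 154, 153, 152, 153, 154, 154, 156, 157, 157, 157, 157, 157, 156, 157, 148, 125, 97, 88, 96, 108, 121, 135, 148, 161, 174, 184, 192, 196, 181, 133, 72, 32, 22, 20, 23, 22, 20, 22, 24] [155, 155, 155, 157, 156, 157, 156, 155, 157, 157, 157, 156, 156, 156, 155, 147, 124, 97, 88, 96, 108, 121, 135, 146, 160, 172, 183, 192, 195, 182, 132, 71, 30, 21, 22, 24, 22, 20, 21, 21]
[127, 128, 131, 136, 140, 143, 144, 147, 148, 147, 144, 139, 138, 138, 139, 132, 115, 95, 88, 88, 93, 99, 103, 106, 107]
```

Request:
apply_moves --pt "0 0.03 0.002 0 0 0 0" --pt "0 0.07 0.002 0 0 0 0" --pt "0 0.095 0.002 0 0 0 0" --pt "0 0.095 0.002 0 0 0 0" --pt "0 0.095 0.002 0 0 0 0" --pt "0 0.095 0.002 0 0 0 0"

```text
time_s: 18.0
tool_pos: [0.5565, 0.0737, 0.1834]
tool_rot: [-180.0, 0.0, 101.4]
force: [-0.7, 0.4, -1.9]
grip_width: 0.0096
grasp_force: 35.0
```

Request:
apply_moves --pt "0 0.005 0 0 0 0 0" --pt "0 0.01 0 0 0 0 0" --pt "0 0.01 0 0 0 0 0" --pt "0 0.01 0 0 0 0 0"

```text
time_s: 18.4
tool_pos: [0.5587, 0.0742, 0.1836]
tool_rot: [180.0, -0.0, 101.4]
force: [-0.4, 0.3, -2.4]
grip_width: 0.0098
grasp_force: 35.0
```

Request:
apply_moves --pt "0 0.005 0 0 0 0 0" --pt "0 0.01 0 0 0 0 0" --pt "0 0.01 0 0 0 0 0" --pt "0 0.01 0 0 0 0 0"

```text
time_s: 18.8
tool_pos: [0.5607, 0.0746, 0.1836]
tool_rot: [180.0, 0.0, 101.4]
force: [-0.2, -0.4, -3.0]
grip_width: 0.01
grasp_force: 35.0
```

Request:
apply_moves --pt "0 0.005 0 0 0 0 0" --pt "0 0.01 0 0 0 0 0" --pt "0 0.01 0 0 0 0 0" --pt "0 0.01 0 0 0 0 0"

```text
time_s: 19.2
tool_pos: [0.5626, 0.0749, 0.1836]
tool_rot: [180.0, -0.0, 101.4]
force: [-0.0, 0.9, -2.4]
grip_width: 0.01
grasp_force: 35.0
```

Request:
apply_moves --pt "0 0.005 -0.002 0 0 0 0" --pt "0 0.01 -0.002 0 0 0 0" --pt "0 0.01 -0.002 0 0 0 0" --pt "0 0.01 -0.002 0 0 0 0"

```text
time_s: 19.6
tool_pos: [0.5646, 0.0754, 0.184]
tool_rot: [180.0, -0.0, 101.4]
force: [0.2, 1.1, -2.7]
grip_width: 0.0096
grasp_force: 35.0
```

Request:
apply_moves --pt "0 0.005 0 0 0 0 0" --pt "0 0.01 0 0 0 0 0" --pt "0 0.01 0 0 0 0 0" --pt "0 0.01 0 0 0 0 0"

```text
time_s: 20.0
tool_pos: [0.5665, 0.0757, 0.1839]
tool_rot: [-180.0, 0.0, 101.4]
force: [0.0, -0.4, -2.5]
grip_width: 0.0094
grasp_force: 35.0
```

Request:
apply_moves --pt "0 0.005 0 0 0 0 0" --pt "0 0.01 0 0 0 0 0" --pt "0 0.01 0 0 0 0 0" --pt "0 0.01 0 0 0 0 0"

```text
time_s: 20.4
tool_pos: [0.5685, 0.0762, 0.184]
tool_rot: [180.0, -0.0, 101.4]
force: [0.3, 0.2, -2.5]
grip_width: 0.0093
grasp_force: 35.0
```

Request:
apply_moves --pt "0 0.005 0 0 0 0 0" --pt "0 0.015 0 0 0 0 0" --pt "0 0.015 0 0 0 0 0" --pt "0 0.015 0 0 0 0 0"

```text
time_s: 20.8
tool_pos: [0.5715, 0.0767, 0.184]
tool_rot: [-180.0, 0.0, 101.4]
force: [0.8, -0.9, -2.8]
grip_width: 0.0098
grasp_force: 35.0
```

Request:
apply_moves --pt "0 0.005 0 0 0 0 0" --pt "0 0.015 0 0 0 0 0" --pt "0 0.015 0 0 0 0 0" --pt "0 0.015 0 0 0 0 0"

```text
time_s: 21.2
tool_pos: [0.5744, 0.0773, 0.184]
tool_rot: [180.0, 0.0, 101.4]
force: [-0.3, 0.2, -1.6]
grip_width: 0.0099
grasp_force: 35.0
```

```bash
python3 - <<'E'
from cell import env, viewer
import cv2,numpy as np
s=viewer.read_camera("scene")[:,:,::-1];d=viewer.read_camera("side")[:,:,::-1];w=viewer.read_camera("wrist")[:,:,::-1]
f=lambda im,x,y,w,h:cv2.resize(im[y:y+h,x:x+w],(400,300),interpolation=cv2.INTER_CUBIC)
cv2.imwrite("pics/m6.png",np.vstack([np.hstack([f(s,250,150,80,60),f(w,280,180,200,150)]),np.hstack([f(d,310,160,100,75),f(d,340,175,60,45)])]))
E
```

```text
(no output)
```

View pics/m6.png

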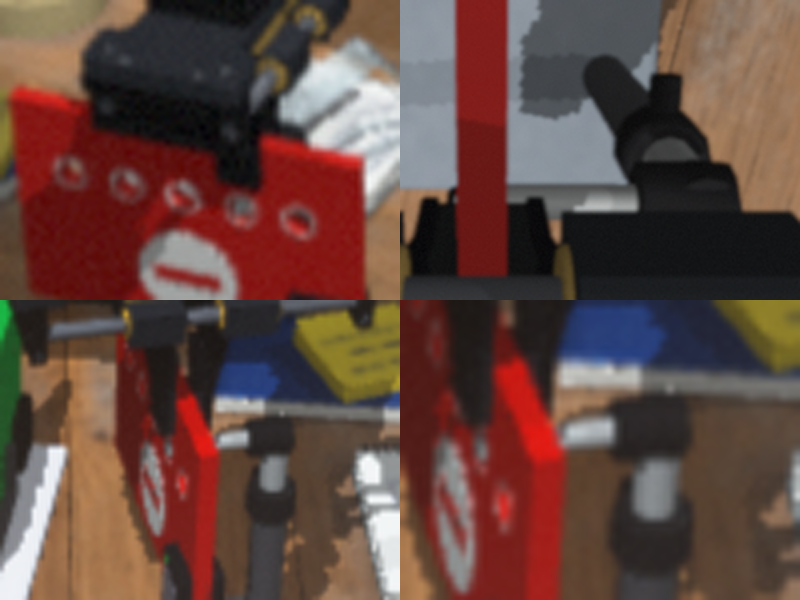

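The peg is through the right hole: the fourth hole is grey in the scene view, and the tip shows in front of the plate in the wrist and side views. I slide it back.

Request:
apply_moves --pt "0 0.01 0 0 0 0 0" --pt "0 0.02 0 0 0 0 0" --pt "0 0.03 0 0 0 0 0" --pt "0 0.04 0 0 0 0 0" --pt "0 0.05 0 0 0 0 0" --pt "0 0.05 0 0 0 0 0" --pt "0 0.05 0 0 0 0 0"

```text
time_s: 22.05
tool_pos: [0.5841, 0.0793, 0.1839]
tool_rot: [-180.0, 0.0, 101.4]
force: [0.5, 1.1, -1.9]
grip_width: 0.01
grasp_force: 35.0
```

Request:
apply_moves --pt "0 0.01 0 0 0 0 0" --pt "0 0.02 0 0 0 0 0" --pt "0 0.03 0 0 0 0 0" --pt "0 0.04 0 0 0 0 0" --pt "0 0.05 0 0 0 0 0" --pt "0 0.05 0 0 0 0 0" --pt "0 0.05 0 0 0 0 0"

```text
time_s: 22.75
tool_pos: [0.594, 0.0812, 0.1839]
tool_rot: [-180.0, 0.0, 101.4]
force: [0.4, -0.3, -2.6]
grip_width: 0.0099
grasp_force: 35.0
```

Request:
apply_moves --pt "0 0.005 0 0 0 0 0" --pt "0 0.01 0 0 0 0 0" --pt "0 0.015 0 0 0 0 0" --pt "0 0.015 0 0 0 0 0" --pt "0 0.015 0 0 0 0 0"

```text
time_s: 23.25
tool_pos: [0.5969, 0.0819, 0.184]
tool_rot: [-180.0, -0.0, 101.4]
force: [0.2, -0.4, -2.3]
grip_width: 0.0099
grasp_force: 35.0
```

Request:
apply_moves --pt "0 0.005 0 0 0 0 0" --pt "0 0.01 0 0 0 0 0" --pt "0 0.01 0 0 0 0 0" --pt "0 0.01 0 0 0 0 0"

```text
time_s: 23.65
tool_pos: [0.5989, 0.0823, 0.1839]
tool_rot: [180.0, 0.0, 101.4]
force: [-0.0, -0.0, -2.6]
grip_width: 0.0097
grasp_force: 35.0
```

Request:
apply_moves --pt "0 0.005 0 0 0 0 0" --pt "0 0.01 0 0 0 0 0" --pt "0 0.01 0 0 0 0 0" --pt "0 0.01 0 0 0 0 0"

```text
time_s: 24.05
tool_pos: [0.6009, 0.0827, 0.184]
tool_rot: [180.0, -0.0, 101.4]
force: [0.9, -0.6, -2.2]
grip_width: 0.01
grasp_force: 35.0
```

Request:
apply_moves --pt "0 0.005 0 0 0 0 0" --pt "0 0.0075 0 0 0 0 0" --pt "0 0.0075 0 0 0 0 0" --pt "0 0.0075 0 0 0 0 0"

```text
time_s: 24.45
tool_pos: [0.6023, 0.0829, 0.184]
tool_rot: [-180.0, -0.0, 101.4]
force: [-0.9, -0.5, -2.3]
grip_width: 0.0096
grasp_force: 35.0
```

Request:
apply_moves --pt "0 0.005 0 0 0 0 0" --pt "0 0.005 0 0 0 0 0" --pt "0 0.005 0 0 0 0 0" --pt "0 0.005 0 0 0 0 0"

```text
time_s: 24.85
tool_pos: [0.6033, 0.0832, 0.184]
tool_rot: [180.0, -0.0, 101.4]
force: [-0.4, 0.2, -2.9]
grip_width: 0.0097
grasp_force: 35.0
```

Request:
apply_moves --pt "0 0.005 0 0 0 0 0" --pt "0 0.005 0 0 0 0 0" --pt "0 0.005 0 0 0 0 0" --pt "0 0.005 0 0 0 0 0"

```text
time_s: 25.25
tool_pos: [0.6043, 0.0833, 0.184]
tool_rot: [180.0, -0.0, 101.4]
force: [-0.1, 0.0, -2.4]
grip_width: 0.0097
grasp_force: 35.0
```

+67 mm and still free, so I keep going in 1 mm steps.

Request:
apply_moves --pt "0 0.005 0 0 0 0 0" --pt "0 0.005 0 0 0 0 0" --pt "0 0.005 0 0 0 0 0" --pt "0 0.005 0 0 0 0 0"

```text
time_s: 25.65
tool_pos: [0.6052, 0.0835, 0.184]
tool_rot: [180.0, -0.0, 101.4]
force: [0.8, 1.1, -2.9]
grip_width: 0.0098
grasp_force: 35.0
```

Request:
apply_moves --pt "0 0.005 0 0 0 0 0" --pt "0 0.005 0 0 0 0 0" --pt "0 0.005 0 0 0 0 0" --pt "0 0.005 0 0 0 0 0"

```text
time_s: 26.05
tool_pos: [0.6062, 0.0837, 0.184]
tool_rot: [180.0, -0.0, 101.4]
force: [0.3, -1.0, -3.0]
grip_width: 0.0097
grasp_force: 35.0
```

Request:
apply_moves --pt "0 0.005 0 0 0 0 0" --pt "0 0.005 0 0 0 0 0" --pt "0 0.005 0 0 0 0 0" --pt "0 0.005 0 0 0 0 0"

```text
time_s: 26.45
tool_pos: [0.607, 0.0839, 0.1839]
tool_rot: [-180.0, -0.0, 101.4]
force: [-1.4, 0.3, -2.0]
grip_width: 0.0099
grasp_force: 35.0
```

Request:
apply_moves --pt "0 0.005 0 0 0 0 0" --pt "0 0.005 0 0 0 0 0" --pt "0 0.005 0 0 0 0 0" --pt "0 0.005 0 0 0 0 0"

```text
time_s: 26.85
tool_pos: [0.6078, 0.0841, 0.1838]
tool_rot: [-179.9, -0.0, 101.4]
force: [-2.9, -0.0, -2.5]
grip_width: 0.0097
grasp_force: 35.0
```

Contact with the collar. I ease off by about 1 mm and lower until the peg carries the sign.

Request:
apply_moves --pt "0 -0.005 0 0 0 0 0" --pt "0 -0.005 0.003 0 0 0 0" --pt "0 -0.005 0.005 0 0 0 0" --pt "0 -0.005 0.007 0 0 0 0" --pt "0 -0.005 0.007 0 0 0 0" --pt "0 -0.005 0.007 0 0 0 0"

```text
time_s: 27.45
tool_pos: [0.6073, 0.084, 0.1826]
tool_rot: [180.0, -0.0, 101.4]
force: [-1.5, 0.3, -1.9]
grip_width: 0.0097
grasp_force: 35.0
```

Request:
apply_moves --pt "0 0 0.003 0 0 0 0" --pt "0 0 0.003 0 0 0 0" --pt "0 0 0.003 0 0 0 0"

```text
time_s: 27.75
tool_pos: [0.6073, 0.0839, 0.1821]
tool_rot: [180.0, -0.0, 101.4]
force: [-1.5, -0.0, -1.5]
grip_width: 0.0093
grasp_force: 35.0
```

Request:
apply_moves --pt "0 -0.002 0.002 0 0 0 0" --pt "0 -0.002 0.004 0 0 0 0" --pt "0 -0.002 0.004 0 0 0 0" --pt "0 -0.002 0.004 0 0 0 0"

```text
time_s: 28.15
tool_pos: [0.6071, 0.0839, 0.1815]
tool_rot: [180.0, -0.0, 101.4]
force: [-1.4, -0.6, 0.1]
grip_width: 0.0096
grasp_force: 35.0
```

Request:
apply_moves --pt "0 0 0 0 0 0 0" --pt "0 0 0 0 0 0 0" --pt "0 0 0 0 0 0 0" --grip_force 5

```text
time_s: 28.45
tool_pos: [0.607, 0.0839, 0.1813]
tool_rot: [180.0, -0.0, 101.4]
force: [-0.6, 0.3, -0.1]
grip_width: 0.0099
grasp_force: 5.0
```

Request:
apply_moves --pt "0 0 0 0 0 0 0.14" --pt "0 0 0 0 0 0 0.17" --pt "0 0 0 0 0 0 0.22" --pt "0 0 0 0 0 0 0.28" --pt "0 0 0 0 0 0 0.35" --pt "0 0 0 0 0 0 0.35" --pt "0 0 0 0 0 0 0.35" --pt "0 0 0 0 0 0 0.35" --pt "0 0 0 0 0 0 0.35" --pt "0 0 0 0 0 0 0.35"

```text
time_s: 29.45
tool_pos: [0.6068, 0.0839, 0.1812]
tool_rot: [180.0, -0.0, 101.4]
force: [0.3, 0.1, 0.3]
grip_width: 0.0304
grasp_force: 0.0
```

```bash
python3 - <<'E'
from cell import env, viewer
import cv2,numpy as np
o=env.get_obs();print(o['force'],o['grip_width'],o['grasp_force'])
s=viewer.read_camera("scene")[:,:,::-1];d=viewer.read_camera("side")[:,:,::-1];w=viewer.read_camera("wrist")[:,:,::-1]
f=lambda im,x,y,w,h:cv2.resize(im[y:y+h,x:x+w],(400,300),interpolation=cv2.INTER_CUBIC)
cv2.imwrite("pics/m7.png",np.vstack([np.hstack([f(s,250,130,100,75),f(w,220,120,240,180)]),np.hstack([f(d,310,160,100,75),f(d,340,175,60,45)])]))
E
```

```text
[0.28589689 0.10997764 0.34507482] 0.030427649221164702 0.0
```

View pics/m7.png

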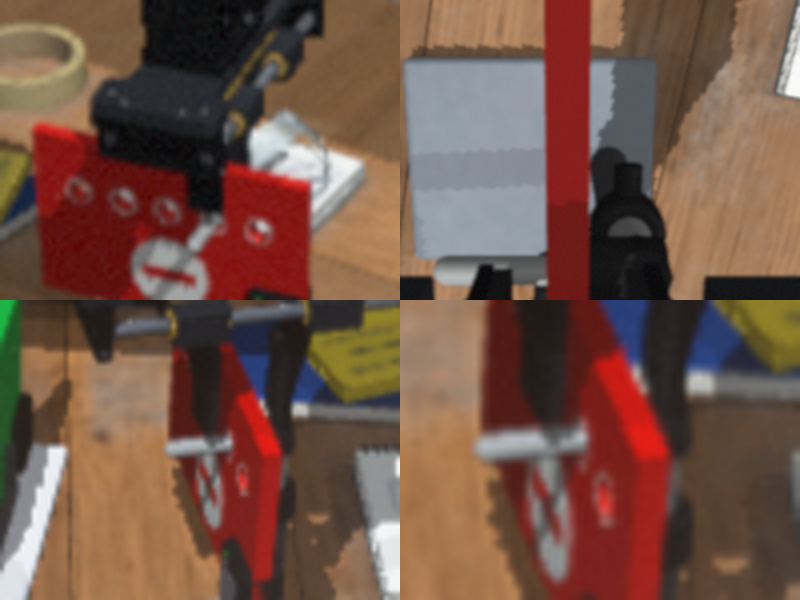

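The sign hangs level on the peg, right against the collar, with the fingers free before and behind it. I raise the gripper straight up.

Request:
apply_moves --pt "0 0 -0.02 0 0 0 0.35" --pt "0 0 -0.05 0 0 0 0.35" --pt "0 0 -0.1 0 0 0 0.35" --pt "0 0 -0.2 0 0 0 0.35" --pt "0 0 -0.35 0 0 0 0.35" --pt "0 0 -0.5 0 0 0 0.35" --pt "0 0 -0.5 0 0 0 0.35" --pt "0 0 -0.5 0 0 0 0.35" --pt "0 0 -0.5 0 0 0 0.35" --pt "0 0 -0.5 0 0 0 0.35" --pt "0 0 -0.5 0 0 0 0.35" --pt "0 0 -0.5 0 0 0 0.35" --pt "0 0 -0.5 0 0 0 0.35" --pt "0 0 -0.5 0 0 0 0.35" --pt "0 0 -0.5 0 0 0 0.35" --pt "0 0 -0.5 0 0 0 0.35" --pt "0 0 -0.5 0 0 0 0.35" --pt "0 0 -0.5 0 0 0 0.35"

```text
time_s: 31.4
tool_pos: [0.6068, 0.0839, 0.2812]
tool_rot: [180.0, -0.0, 101.4]
force: [-0.2, -0.2, -0.3]
grip_width: 0.0306
grasp_force: 0.0
```

```bash
python3 - <<'E'
from cell import env, viewer
import cv2,numpy as np
s=viewer.read_camera("scene")[:,:,::-1];d=viewer.read_camera("side")[:,:,::-1]
f=lambda im,x,y,w,h:cv2.resize(im[y:y+h,x:x+w],(400,300),interpolation=cv2.INTER_CUBIC)
cv2.imwrite("pics/m8.png",np.hstack([f(s,250,130,100,75),f(d,310,160,100,75)]))
E
```

```text
(no output)
```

View pics/m8.png

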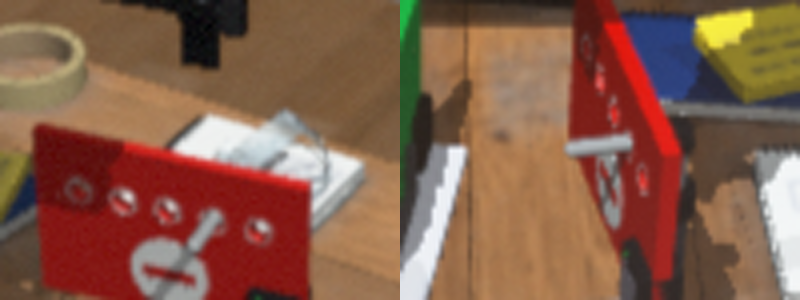

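The sign hangs free and level by the fourth hole, against the collar, and the gripper is clear above it. I hand the job in.

```bash
python3 -c "
from cell import env
print(env.sign_off())"
```

```text
the job is handed in; nothing more can be done
None
```

I handed the job in after about 31 s of robot time: the red sign hangs level and still by the fourth hole, against the collar, with the gripper clear; the hand-in gave no verdict.

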